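# Bedtime: cargo logs back into the tilt-out bin

### The arm

A 6-joint arm with a two-finger parallel gripper is mounted at the origin on the work surface. World frame = base frame: x ahead of the robot, y to its left, z up, the work surface at z = 0. Lengths are in m, angles in rad, forces in N, time in s.
With the tool pointing down it reaches from about 0.25 to 0.775 m from the base axis. Payload 4 kg.
Tool frame: the origin (TCP) lies on the centre line of the jaws, within the pads' length; the fingertips stand 17 mm ahead of it and the grasp point (between the pads) lies 2 mm behind it; z points along the fingers, y is the line along which they close (so a half turn about z gives the same grasp; the last joint's range is limited). The gripper opens to 94 mm and grips with 3 to 60 N. Pads are 16 mm wide; open, the fingers measure 119 mm over their backs; the gripper's body (75 mm by 177 mm) begins 78 mm behind the grasp point.
Start: joints at [1.054, 0.087, 1.371, -0, 1.684, -0.103], TCP at [0.221, 0.504, 0.195] pointing down, gripper open.
Joint ranges: [-3.1, 3.1], [-0.76, 2.03], [0.27, 2.55], [-1.08, 4.22], [0.17, 2.65], [-2.57, 2.57]. Speed limits (rad/s): [2.79, 2.79, 3.14, 3.14, 3.14, 3.14].

### API

Orientations are given as [roll, pitch, yaw] about the fixed x, y, z axes, in that order (R = Rz(yaw) Ry(pitch) Rx(roll)).
In Python, from bench import robot gives the robot as it stands.
- The arm moves only by the tool servo_tool, never from a script. Its argument "plan" is a list of rows, each a list of 7 numbers: the shift along the tool's x, y, z normalised to -1 to 1, where 1 is 0.1 m, then the turn, a rotation vector about the tool's x, y, z normalised to -1 to 1, where 1 is pi/2 rad, then the finger opening in mm, from 0 to 94. In form: [[x, y, z, ax, ay, az, gripper], ...]. A call has 1 to 12 rows; each row is the pose to reach, as a shift and turn from the pose commanded when the call began, along the tool's axes at that moment; what a row does not reach only later rows make up. A row lasts 1/12 s, in which the tool goes at most 41.7 mm and 7.16 degrees, less where a joint would pass 70% of its speed; a pose out of reach is approached as far as the arm can. A call with a number of a shift or a turn outside -1 to 1 is refused whole. A call with a gripper value outside its range is refused whole. The fingers move at their own pace and stop on an object; the grip force is fixed at half the most. Time passes only in rows, so rows that repeat a pose let the fingers close. It gives the time, the measured TCP pose, the force, the opening and the grip force at its end, in the units of the state.
- robot.get_obs(): the state, without advancing time (a new reading comes with each control period).
- robot.snapshot(name): name is "side" or "top" or "wrist"; returns the picture (400x640x3 uint8, red, green, blue); there is no depth.
- robot.camera_params(name): a dict with "camera_matrix" (3x3 intrinsics, pixels), "distortion" ([k1, k2, p1, p2, k3] as OpenCV has them; the pictures are not rectified), "rvec" (rotation vector, rad) and "tvec" (3), from world to camera coordinates, as OpenCV has them; the wrist camera has in their place "tool_from_camera" (4x4, takes a point from camera to tool coordinates, whose origin is the TCP and whose axes are the flange's). Camera axes: x right, y down, z forward; pixel columns grow to the right and rows downward; lengths in m; the calibration is good to about 2 mm. A picture is of the moment at which its call begins: read the wrist's pose just before it. camera_params takes no time and is no camera call.
- robot.close_job(): hands the job in; it is judged then, once.
Trained networks look in the newest picture that a camera, given by its name, has taken for a name from the list of things; names that differ only in an ending like _2 or _b are one class to them, and where a whole thing is asked for, a point or a joint stands for the part that bears it (a point fixed in the world has none). Each returns a list of dicts, best first, with "conf" (0 to 1); they miss things now and then, are a little off and sometimes report something else, mostly with a low value. They report only what shows in the picture. A call takes as long as a camera call. They do not tell look-alikes from the thing itself.
- robot.find_in(thing, camera): "extent" ([centre column, centre row, width, height] in pixels, round what is visible of it).
The state is a dict: "time": time; "joint_positions": joint angles; "qvel": joint speeds; "joint_torque": joint torques, N m; "tool_pos": TCP position; "ee_rot": TCP orientation; "wrist_force": force on the tool from outside, world axes, zero at the start; "wrist_torque": the same for the moment, N m; "width": finger opening in m; "finger_force": force on a finger pad.
Only numpy, scipy, OpenCV 4.12 (cv2) and the standard library are available. Lean on these libraries where they do the work, as an engineer would, in place of code of your own. Each camera call takes 0.05 s, during which the arm holds its last target. There are 200 camera calls.

### The job

Pull the green tilt-out bin front open to its stop, where its ratchet catches, then lift the blue tote by its handle and tip all three wooden cargo logs out of it into the open bin. Stand the empty tote back upright on its cork mat, then flip the red ratchet pawl over to its released side and push the bin front fully shut. Leave the bottle, the owl lamp and the toy train where they are.

Things in the scene. Friction and masses are not known exactly. Their poses are not given: they have to be found in the camera images.
- cabinet: Fixed wooden cabinet of the tilt-out bin, 184 wide (y) x 130 deep (x) x 182 high. Origin: middle of the lower front edge, on the table; x points into the cabinet (away from the front), y to its left as the robot sees it, z up. Its yaw varies.
- bin (a joint): Tilt of the bin front about a level hinge at its lower edge (along cabinet y): 0 shut, 0.65 rad at its stop, top leaning out to cabinet -x. Starts 0 to 0.06. Light friction (about 1 N at the bar). A ratchet catches at about 0.32, 0.45 and 0.58 rad: it still opens but cannot go back past the last tooth until the pawl is flipped; then it moves freely both ways.
- bin_hinge (a point): Middle of the bin's hinge line (20 above the table, on the cabinet's front plane); axes turn with the bin front and equal the cabinet's when shut.
- bin_bar (a point): Centre of the round aluminium grab bar above the green front's top edge: 12 thick, 124 long (cabinet y), on two posts 100 apart, 34 clear above the edge. Shut: 200 above and 6 in front of the hinge line (220 above the table); it swings about the hinge, at the stop 120 further out (cabinet -x), 175 above the table. Can be pinched from above; turns between the fingers.
- bin_in (a point): Centre of the trough's inner floor; its axes turn with the bin and equal the cabinet's when shut. Trough inside 83 (x) x 146 (y), back wall 94 high, green front 160 high, 12 thick. At the stop the mouth, seen from above, is a slot from the cabinet's front plane to about 95 in front of it, 146 wide; the front's top edge is then about 147 above the table.
- pawl (a joint): Turn of the red ratchet pawl about a level pivot (along cabinet y). About 0 (-0.13 to 0.12): engaged, its tip on the steel toothed quadrant, thumb tab leaning to cabinet -x by 30 degrees. 1.6 rad: released, tab leaning to +x. It falls by its weight to the side it leans to (balance near 0.65 rad) and stays there. Starts engaged; under 1 N pushes it over.
- pawl_tab (a point): Centre of the round end (14 thick, 26 long in y) of the pawl's thumb tab, 55 from the pivot; engaged it is 48 above and 28 in front (-x) of it. The pivot is 75 behind the cabinet's front plane, 102 to the -y side of its middle (10 outside the side wall), 170 above the table. The tab is a plate 24 wide, 6 thick, from pivot to end, free from above.
- tote_grip (a point): Centre of the tote's cross handle, a bar 12 thick (tote x) x 14 high along tote y, 80 clear between posts, 97 above the underside. Tote 106 long (x) x 90 wide, z up; floor 5 thick, side walls 38 high; both x ends open but for a lip 4 high, so logs roll out over either end when it is tipped about its y: the first at some 20 degrees, the last by 50. About 270 g full.
- log1: Wooden cargo log, 28 diameter, 70 long, origin at its centre, axis along its y; lies across the tote (along the tote's y), 31 towards the tote's -x end; can roll. About 35 g.
- log2: Like log1; lies in the middle of the tote.
- log3: Like log1; 31 towards the tote's +x end.
- mat_top (a point): Centre of the top of the fixed cork mat, 160 (x) x 136 (y) x 4 thick; the tote starts on it.
- bottle: Closed glass bottle, 62 diameter, 165 high, loose; origin at the centre of its underside. Leave alone.
- owl_lamp: White ceramic owl night lamp, 100 wide, 163 high, loose; origin at the centre of its underside. Leave alone.
- train: Wooden toy train, 150 long (x) x 54 wide x 88 high, loose; origin under its middle. Leave alone.
There are look-alikes about, which are no part of the job. Leave any purple or yellow look-alike of the part that bears tote_grip alone.

How it is judged:
On the way, in this order (a step that is already met when the one before it is completed fails the run):
1. the bin front is open at its stop (at least 0.58 rad) with the logs still outside (value of joint bin above 0.58 rad and not (x of log1 in the frame of bin_in between -0.05 and 0.05 m and y of log1 in the frame of bin_in between -0.075 and 0.075 m and z of log1 in the frame of bin_in between 0 and 0.11 m) and not (x of log2 in the frame of bin_in between -0.05 and 0.05 m and y of log2 in the frame of bin_in between -0.075 and 0.075 m and z of log2 in the frame of bin_in between 0 and 0.11 m) and not (x of log3 in the frame of bin_in between -0.05 and 0.05 m and y of log3 in the frame of bin_in between -0.075 and 0.075 m and z of log3 in the frame of bin_in between 0 and 0.11 m)), for 0.2 s.
2. all three logs are in the open bin, poured from the still tipped tote (tipped more than 0.5 rad) (value of joint bin above 0.53 rad and angle between tote_grip's own z axis and vertical above 0.5 rad and x of log1 in the frame of bin_in between -0.05 and 0.05 m and y of log1 in the frame of bin_in between -0.075 and 0.075 m and z of log1 in the frame of bin_in between 0 and 0.11 m and x of log2 in the frame of bin_in between -0.05 and 0.05 m and y of log2 in the frame of bin_in between -0.075 and 0.075 m and z of log2 in the frame of bin_in between 0 and 0.11 m and x of log3 in the frame of bin_in between -0.05 and 0.05 m and y of log3 in the frame of bin_in between -0.075 and 0.075 m and z of log3 in the frame of bin_in between 0 and 0.11 m), for 0.1 s.
3. the tote stands upright on its mat again (centre within 45 mm of the mat's), let go, the bin still open (horizontal distance between tote_grip and mat_top below 0.045 m and angle between tote_grip's own z axis and vertical below 0.1 rad and height (world z) of tote_grip between 0.092 and 0.106 m and value of joint bin above 0.5 rad and contact force between the fingers and tote below 0.1 N), for 0.2 s.
4. the pawl is flipped to its released side while the bin is still open (value of joint pawl above 1.35 rad and value of joint bin above 0.4 rad), for 0.2 s.
5. the bin front is shut (less than 0.04 rad) (value of joint bin below 0.04 rad), for 0.2 s.
At the end, for the whole second after the job is handed in: All three logs inside the trough, the bin front shut to within 0.04 rad, the pawl still on its released side (beyond 1.35 rad), the tote upright (within 0.1 rad) on the mat with its centre within 45 mm of the mat's centre (x of log1 in the frame of bin_in between -0.05 and 0.05 m and y of log1 in the frame of bin_in between -0.075 and 0.075 m and z of log1 in the frame of bin_in between 0 and 0.11 m and x of log2 in the frame of bin_in between -0.05 and 0.05 m and y of log2 in the frame of bin_in between -0.075 and 0.075 m and z of log2 in the frame of bin_in between 0 and 0.11 m and x of log3 in the frame of bin_in between -0.05 and 0.05 m and y of log3 in the frame of bin_in between -0.075 and 0.075 m and z of log3 in the frame of bin_in between 0 and 0.11 m and horizontal distance between tote_grip and mat_top below 0.045 m and angle between tote_grip's own z axis and vertical below 0.1 rad and height (world z) of tote_grip between 0.092 and 0.106 m and value of joint bin below 0.04 rad and value of joint pawl above 1.35 rad); the robot touches nothing.
It fails at once if the bottle is pushed more than 30 mm or tipped (distance of bottle from where it was at the start of the episode above 0.03 m or angle between bottle's own z axis and vertical above 0.35 rad).
It fails at once if the owl lamp is pushed more than 30 mm or tipped (distance of owl_lamp from where it was at the start of the episode above 0.03 m or angle between owl_lamp's own z axis and vertical above 0.35 rad).
It fails at once if the toy train is pushed more than 30 mm or tipped (distance of train from where it was at the start of the episode above 0.03 m or angle between train's own z axis and vertical above 0.35 rad).
It also fails if it takes over 72 s, if anything falls off the work surface, if the arm or the gripper's body presses on something with over 40 N, if the wrist force passes 120 N, or if a joint passes its speed limit or range.

## Working session

There is one attempt and no reset: what is moved stays moved. The work goes in short steps, Python scripts to look and compute and a tool call to move; the robot and the scene stay as the last step left them, time stands still between calls to the robot, and variables do not carry over. Pictures are saved under pics/ and viewed, at most 10 in all, crops included, and the job is handed in when it is done.

Besides the shell and the picture viewer there is one more tool, called after "Call:" as name([rows], argument=value, ...), one row to a line, values as JSON. servo_tool: Moves the arm, as the interface text tells. Scaled input: -1 to 1 covers 0.1 m each way for a shift and pi/2 rad each way for a turn. Its arguments: {"type":"object","properties":{"plan":{"type":"array","items":{"type":"array","items":{"type":"number"}}}},"required":["plan"]}

```bash
mkdir -p pics; ls
cat > h.py <<'E'
import numpy as np, cv2
from scipy.spatial.transform import Rotation as R
from bench import robot
def cam(n):
    p=robot.camera_params(n);K=np.array(p["camera_matrix"],float);d=np.array(p["distortion"],float)
    if "rvec" in p: return K,d,cv2.Rodrigues(np.array(p["rvec"],float))[0],np.array(p["tvec"],float).ravel()
    o=robot.get_obs();T=np.eye(4);T[:3,:3]=R.from_euler("xyz",o["ee_rot"]).as_matrix();T[:3,3]=o["tool_pos"]
    W=np.linalg.inv(T@np.array(p["tool_from_camera"]));return K,d,W[:3,:3],W[:3,3]
def ray(n,uv):
    K,d,Rm,t=cam(n);q=cv2.undistortPoints(np.array([[uv]],float),K,d)[0,0]
    v=Rm.T@np.array([q[0],q[1],1]);return -Rm.T@t,v
def atz(n,uv,z):
    c,v=ray(n,uv);return c+v*(z-c[2])/v[2]
def proj(n,P):
    K,d,Rm,t=cam(n);return cv2.projectPoints(np.array(P,float).reshape(-1,3),cv2.Rodrigues(Rm)[0],t,K,d)[0][:,0]
def snap(n,f=None):
    im=robot.snapshot(n)
    if f: cv2.imwrite("pics/"+f,im[:,:,::-1])
    return im
def tri(a,b):
    (c1,v1),(c2,v2)=ray(*a),ray(*b)
    s=np.linalg.lstsq(np.c_[v1,-v2],c2-c1,rcond=None)[0];p,q=c1+s[0]*v1,c2+s[1]*v2;return (p+q)/2,np.linalg.norm(p-q)
E
python3 - <<'E'
from h import *
print(robot.get_obs())
for n in("top","side"):
    snap(n,n+"0.png")
    K,d,Rm,t=cam(n);print(n,-Rm.T@t,Rm[2])
    for th in["cabinet","bin","bin_bar","pawl_tab","tote_grip","mat_top","bottle","owl_lamp","train","log1"]:
        try: print(th,[(np.round(r["extent"]).tolist(),round(r["conf"],2)) for r in robot.find_in(th,n)[:4]])
        except Exception as e: print(th,e)
E
```

```text
pics
{'time': 0.0, 'joint_positions': array([ 1.05391022e+00,  8.79508773e-02,  1.37222204e+00, -1.88300634e-06,
        1.68359096e+00, -1.03110400e-01]), 'qvel': array([-4.55143688e-04,  2.77940436e-04,  1.38321829e-03,  6.61164205e-05,
       -7.48399128e-04, -8.96609115e-04]), 'joint_torque': array([-1.22905461e-03, -3.40188360e+01, -3.02423465e+01,  7.17048487e-02,
        3.30384099e-02, -1.55860071e-04]), 'tool_pos': array([0.22086974, 0.50309082, 0.1936228 ]), 'ee_rot': array([-3.13943278e+00, -2.21616772e-04,  2.72781649e+00]), 'wrist_force': array([ 0.1511564 , -0.24714297,  0.03744656]), 'wrist_torque': array([-0.00839473,  0.03673987, -0.00881724]), 'finger_force': 0.0, 'width': 0.09397915582051203}
top [ 0.37137125 -0.0165371   1.42941214] [ 0.10967886  0.01885881 -0.99378815]
cabinet [([292.0, 149.0, 77.0, 62.0], 0.98)]
bin [([288.0, 171.0, 72.0, 24.0], 0.68)]
bin_bar [([289.0, 170.0, 73.0, 21.0], 0.61), ([444.0, 146.0, 38.0, 38.0], 0.57)]
pawl_tab []
tote_grip [([474.0, 221.0, 33.0, 34.0], 0.92), ([471.0, 285.0, 39.0, 35.0], 0.77), ([411.0, 229.0, 37.0, 36.0], 0.7), ([
[... 366 characters left out ...]
] [ 0.20737439  0.65776865 -0.72411067]
cabinet [([365.0, 182.0, 55.0, 79.0], 0.56)]
bin [([356.0, 181.0, 44.0, 78.0], 0.77)]
bin_bar [([359.0, 182.0, 46.0, 81.0], 0.92)]
pawl_tab []
tote_grip [([367.0, 365.0, 46.0, 52.0], 0.93), ([336.0, 290.0, 48.0, 49.0], 0.86), ([270.0, 316.0, 50.0, 54.0], 0.67), ([296.0, 375.0, 49.0, 49.0], 0.61)]
mat_top [([332.0, 300.0, 62.0, 57.0], 0.83)]
bottle [([429.0, 296.0, 40.0, 52.0], 0.69), ([405.0, 235.0, 24.0, 46.0], 0.65)]
owl_lamp [([429.0, 297.0, 42.0, 53.0], 0.92), ([358.0, 182.0, 48.0, 79.0], 0.65)]
train [([272.0, 151.0, 27.0, 34.0], 0.8), ([355.0, 184.0, 44.0, 80.0], 0.67)]
log1 [([334.0, 298.0, 20.0, 23.0], 0.74), ([322.0, 299.0, 19.0, 25.0], 0.48)]
```

Run:
```python
import cv2
for n,(x,y,w,h) in {"top":(160,100,360,220),"side":(230,120,230,270)}.items():
    i=cv2.imread(f"pics/{n}0.png")[y:y+h,x:x+w]
    s=min(800/w,600/h);cv2.imwrite(f"pics/{n}0c.png",cv2.resize(i,(int(w*s),int(h*s)),interpolation=cv2.INTER_CUBIC));print(n,s)
```

```text
top 2.2222222222222223
side 2.2222222222222223
```

View pics/top0c.png

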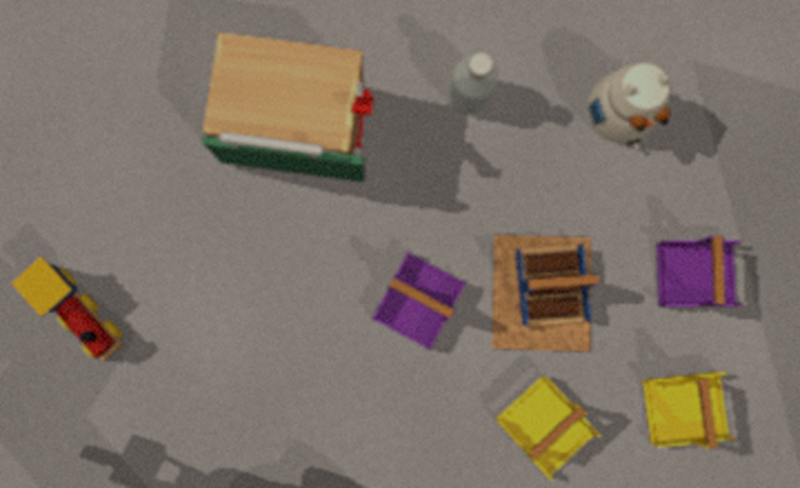

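View pics/side0c.png

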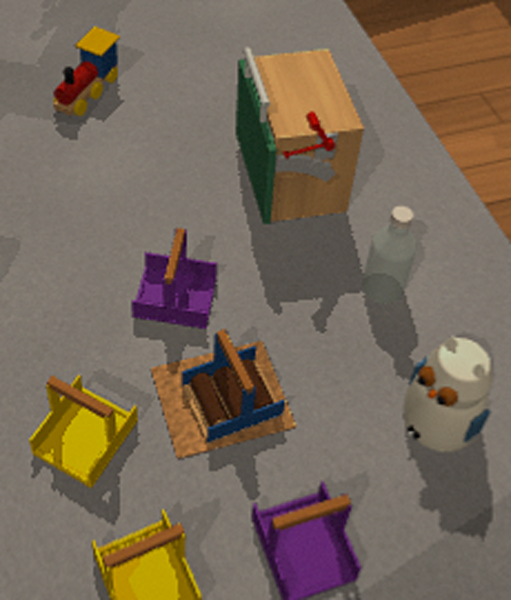

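The top view shows the cabinet with its bar from about (258,162) to (305,168) px and the pawl at (323,146). The blue tote's handle runs from (397,228) to (429,226), lying along world y. The purple and yellow totes are look-alikes.

Run:
```python
from h import *
np.set_printoptions(precision=4,suppress=True)
s=2.2222
T=lambda x,y:("top",(160+x/s,100+y/s));S=lambda x,y:("side",(230+x/s,120+y/s))
for nm,a,b in[("barL",(220,138),(250,53)),("barR",(322,151),(266,115)),("roofBL",(218,34),(330,49)),("roofBR",(363,51),(362,128)),("roofFR",(350,151),(275,138)),("pawltab",(362,104),(314,118)),("hL",(527,285),(221,336)),("hR",(597,281),(249,387)),("matA",(493,234),(262,341)),("matB",(590,236),(295,425)),("matC",(590,351),(182,457)),("matD",(493,348),(153,367)),("owltop",(640,85),(465,358)),("bottletop",(480,64),(402,214)),("train",(70,300),(85,80))]:
    p,e=tri(T(*a),S(*b));print(nm,p,e)
for nm,a in[("roofBL",(218,34)),("roofBR",(363,51)),("roofFR",(350,151)),("roofFL",(205,135))]: print(nm,atz(*T(*a),.182))
for nm,a in[("roofBL",(330,49)),("roofBR",(362,128)),("roofFR",(275,138)),("roofFL",(258,58))]: print(nm,atz(*S(*a),.182))
for a in[(493,234),(590,236),(590,351),(493,348)]: print("mat",atz(*T(*a),.004))
for a in[(262,341),(295,425),(182,457),(153,367)]: print("matS",atz(*S(*a),.004))
for n,a in[("bar",[T(220,138),T(322,151)]),]: print(n,[atz(*q,.222) for q in a])
print("handle",[atz(*q,.104) for q in [T(527,283),T(597,281)]])
```

```text
barL [0.6141 0.1734 0.209 ] 0.00920567554429348
barR [0.6    0.0502 0.1961] 0.0023956530805117645
roofBL [0.7538 0.1868 0.1761] 0.008436106330548362
roofBR [0.7309 0.0037 0.1795] 0.0008601883403959599
roofFR [0.603  0.0164 0.1815] 0.0013280684330546984
pawltab [0.6529 0.0027 0.2196] 0.0005092586972618929
hL [ 0.4495 -0.2182  0.089 ] 0.004828866463937014
hR [ 0.456  -0.3063  0.105 ] 0.004735629729441879
matA [ 0.5247 -0.1837 -0.0048] 0.003413215188693293
matB [ 0.5232 -0.3187  0.    ] 0.0001390900840803048
matC [ 0.3669 -0.3198  0.0009] 0.008374204913873425
matD [ 0.3663 -0.1851  0.0012] 0.0057767059234698406
owltop [ 0.71   -0.3562  0.1334] 0.006027552984251031
bottletop [ 0.7245 -0.1458  0.1592] 0.0035814091779426188
train [0.4077 0.4064 0.0133] 0.012570553089786262
roofBL [0.7478 0.1869 0.182 ]
roofBR [0.7298 0.0037 0.182 ]
roofFR [0.6022 0.0165 0.182 ]
roofFL [0.6182 0.1976 0.182 ]
roofBL [0.7548 0.18   0.182 ]
roofBR [0.7299 0.0013 0.182 ]
roofFR [0.6034 0.0159 0.182 ]
roofFL [0.6392 0.1895 0.182 ]
mat [ 0.5221 -0.1822  0.004 ]
mat [ 0.5227 -0.3179  0.004 ]
mat [ 0.3628 -0.3183  0.004 ]
mat [ 0.3635 -0.1842  0.004 ]
matS [ 0.5239 -0.1893  0.004 ]
matS [ 0.5221 -0.3207  0.004 ]
matS [ 0.3706 -0.3221  0.004 ]
matS [ 0.3688 -0.1873  0.004 ]
bar [array([0.607 , 0.1725, 0.222 ]), array([0.594 , 0.0491, 0.222 ])]
handle [array([ 0.4489, -0.2154,  0.104 ]), array([ 0.4537, -0.3059,  0.104 ])]
```

Call:
servo_tool([
  [-1,-0.4,-1,0,0,0.795,94],
  [-1,-0.4,-1,0,0,0.795,94],
  [-1,-0.4,-1,0,0,0.795,94],
  [-1,-0.4,-1,0,0,0.795,94],
  [-1,-0.4,-1,0,0,0.795,94],
  [-1,-0.4,-1,0,0,0.795,94],
  [-1,-0.4,-1,0,0,0.795,94],
  [-1,-0.4,-1,0,0,0.795,94],
  [-1,-0.4,-1,0,0,0.795,94],
  [-1,-0.4,-1,0,0,0.795,94],
  [-1,-0.4,-1,0,0,0.795,94],
])

```text
time: 2.02
tool_pos: [0.2967, 0.4267, 0.2948]
ee_rot: [3.142, -0.0, 1.477]
wrist_force: [-0.1, -0.2, 0.6]
width: 0.094
finger_force: 0.0
```

Call:
servo_tool([
  [-0.72,0.83,0,0,0,0,94],
  [-0.72,0.83,0,0,0,0,94],
  [-0.72,0.83,0,0,0,0,94],
])

```text
time: 2.27
tool_pos: [0.3741, 0.3457, 0.2948]
ee_rot: [3.141, 0.001, 1.482]
wrist_force: [-0.2, 0.6, 0.3]
width: 0.0941
finger_force: 0.0
```

Call:
servo_tool([
  [-0.72,0.83,0,0,0,0,94],
  [-0.72,0.83,0,0,0,0,94],
  [-0.72,0.83,0,0,0,0,94],
])

```text
time: 2.52
tool_pos: [0.4507, 0.2655, 0.2947]
ee_rot: [3.141, 0.001, 1.48]
wrist_force: [0.6, -0.6, 0.1]
width: 0.0939
finger_force: 0.0
```

Call:
servo_tool([
  [-0.72,0.83,0,0,0,0,94],
  [-0.72,0.83,0,0,0,0,94],
  [-0.72,0.83,0,0,0,0,94],
])

```text
time: 2.77
tool_pos: [0.5268, 0.1859, 0.2944]
ee_rot: [3.141, 0.001, 1.48]
wrist_force: [-0.9, 0.5, -0.1]
width: 0.0935
finger_force: 0.0
```

Call:
servo_tool([
  [-0.72,0.3,0,0,0,0,94],
  [-0.72,0.3,0,0,0,0,94],
  [-0.72,0.3,0,0,0,0,94],
  [-0.72,0.3,0,0,0,0,94],
  [-0.72,0.3,0,0,0,0,94],
])

```text
time: 3.18
tool_pos: [0.5479, 0.1148, 0.2948]
ee_rot: [-3.141, -0.001, 1.481]
wrist_force: [0.2, 0.9, 0.4]
width: 0.0943
finger_force: 0.0
```

Run:
```python
from h import *
o=robot.get_obs();print({k:np.round(v,4) for k,v in o.items()})
snap("wrist","w1.png")
print(robot.find_in("bin_bar","wrist"))
K,d,Rm,t=cam("wrist");print(-Rm.T@t,Rm)
```

```text
{'time': np.float64(3.1833), 'joint_positions': array([1.0470e-01, 1.1240e-01, 1.1468e+00, 9.0000e-04, 1.8825e+00,
       1.9510e-01]), 'qvel': array([ 0.03  , -0.0061,  0.0007, -0.0015,  0.0018,  0.0064]), 'joint_torque': array([-9.39300e-01, -3.46268e+01, -3.01111e+01,  3.00000e-03,
       -1.64000e-02, -1.47000e-02]), 'tool_pos': array([0.5479, 0.1148, 0.2948]), 'ee_rot': array([-3.1413e+00, -8.0000e-04,  1.4806e+00]), 'wrist_force': array([0.172 , 0.8558, 0.4293]), 'wrist_torque': array([-0.0617,  0.0409, -0.0414]), 'finger_force': np.float64(0.0), 'width': np.float64(0.0943)}
[{'extent': [376.9, 197.4, 47.3, 208.7], 'conf': 0.68}]
[0.55381511 0.18283668 0.4854404 ] [[ 9.96046976e-01 -8.88274700e-02  3.20261253e-04]
 [-8.64246846e-02 -9.68258278e-01  2.34535030e-01]
 [-2.05230578e-02 -2.33635586e-01 -9.72107616e-01]]
```

View pics/w1.png

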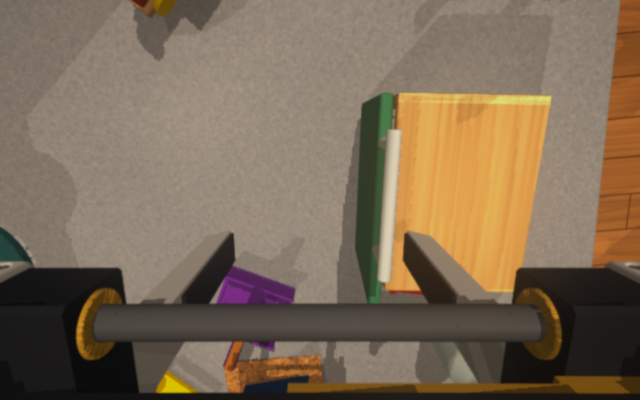

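The wrist view shows the bar from (393,131) to (385,281), and the roof's front edge from (397,95) to (389,292).

Run:
```python
from h import *
np.set_printoptions(precision=4,suppress=True)
for q in[(393,131),(385,281)]: print("bar",atz("wrist",q,.222))
for q in[(397,95),(550,98),(523,293),(390,292)]: print("roof",atz("wrist",q,.182))
o=robot.get_obs();q=o["joint_positions"];print(np.hypot(*o["tool_pos"][:2]))
# kinematics fit from two tool-down poses
A=[];b=[]
```

```text
bar [0.6092 0.1708 0.222 ]
bar [0.5979 0.0482 0.222 ]
roof [0.6221 0.1985 0.182 ]
roof [0.7509 0.1843 0.182 ]
roof [0.7375 0.0033 0.182 ]
roof [0.6089 0.0156 0.182 ]
0.5597638994953326
```

Call:
servo_tool([
  [0,0.56,0,0,0,0,94],
  [0,0.56,0,0,0,0,94],
  [0,0.56,0.4,0,0,0,94],
  [0,0.56,0.74,0,0,0,94],
  [0,0.56,0.74,0,0,0,94],
  [0,0.56,0.74,0,0,0,94],
  [0,0.56,0.74,0,0,0,0],
  [0,0.56,0.74,0,0,0,0],
  [0,0.56,0.74,0,0,0,0],
  [0,0.56,0.74,0,0,0,0],
  [0,0.56,0.74,0,0,0,0],
  [0,0.56,0.74,0,0,0,0],
])

```text
time: 4.28
tool_pos: [0.6042, 0.1092, 0.2219]
ee_rot: [3.14, -0.0, 1.479]
wrist_force: [-0.6, -0.6, 0.1]
width: 0.0573
finger_force: 0.0
```

Call:
servo_tool([
  [0,0,0,0,0,0,0],
  [0,0,0,0,0,0,0],
  [0,0,0,0,0,0,0],
  [0,0,0,0,0,0,0],
  [0,0,0,0,0,0,0],
])

```text
time: 4.7
tool_pos: [0.6038, 0.1092, 0.2206]
ee_rot: [-3.141, -0.0, 1.479]
wrist_force: [-0.2, 0.4, -0.9]
width: 0.0242
finger_force: 0.0
```

Call:
servo_tool([
  [0,0,0,0,0,0,0],
  [0,0,0,0,0,0,0],
  [0,0,0,0,0,0,0],
  [0,0,0,0,0,0,0],
])

```text
time: 5.03
tool_pos: [0.6038, 0.1093, 0.2208]
ee_rot: [3.142, -0.0, 1.479]
wrist_force: [-0.3, 0.6, 0.4]
width: 0.0009
finger_force: 0.0
```

Run:
```python
from h import *
i=snap("side");w=snap("wrist")
a=cv2.resize(i[140:240,310:430],None,fx=4,fy=4,interpolation=2);b=cv2.resize(w[50:350,250:600],None,fx=.9,fy=.9)
c=np.zeros((400,480+315,3),np.uint8);c[:,:480]=a;c[:270,480:]=b;cv2.imwrite("pics/c1.png",c[:,:,::-1])
```

```text
(no output)
```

View pics/c1.png

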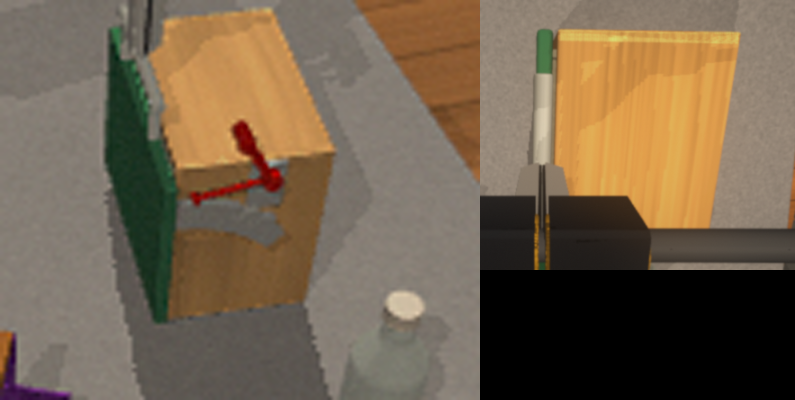

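The fingers closed just above or behind the bar. I'll project the expected points into the image to see the true bar height.

Run:
```python
from h import *
o=robot.get_obs();p=o["tool_pos"];print(p)
y=np.array([.0918,.9958,0])
m=np.array([.6036,.1095,0])
for z in(.2,.21,.22):
    P=[m+y*s+[0,0,z] for s in(-.062,0,.062)]
    print(z,"crop side",((proj("side",P)-[310,140])*4).round().tolist(),"wrist",((proj("wrist",P)-[250,50])*.9).round().tolist())
tip=p-[0,0,.017]
print("tip",(proj("side",[tip])-[310,140])*4,(proj("wrist",[tip])-[250,50])*.9)
```

```text
[0.60384008 0.10928806 0.22079412]
0.2 crop side [[156.0, 126.0], [137.0, 75.0], [119.0, 27.0]] wrist [[61.0, 238.0], [61.0, 160.0], [61.0, 72.0]]
0.21 crop side [[157.0, 117.0], [138.0, 66.0], [120.0, 18.0]] wrist [[61.0, 245.0], [61.0, 165.0], [61.0, 73.0]]
0.22 crop side [[158.0, 107.0], [139.0, 56.0], [121.0, 8.0]] wrist [[61.0, 253.0], [61.0, 170.0], [61.0, 73.0]]
tip [[137.84155895  71.59455332]] [[ 61.40290156 162.27494331]]
```

Run:
```python
from h import *
i=snap("side");w=snap("wrist")
a=cv2.resize(i[135:185,325:375],None,fx=8,fy=8,interpolation=2);b=cv2.resize(w[190:320,270:370],None,fx=4,fy=4,interpolation=2)
c=np.zeros((520,800,3),np.uint8);c[:400,:400]=a;c[:,400:]=b;cv2.imwrite("pics/c2.png",c[:,:,::-1])
```

```text
(no output)
```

View pics/c2.png

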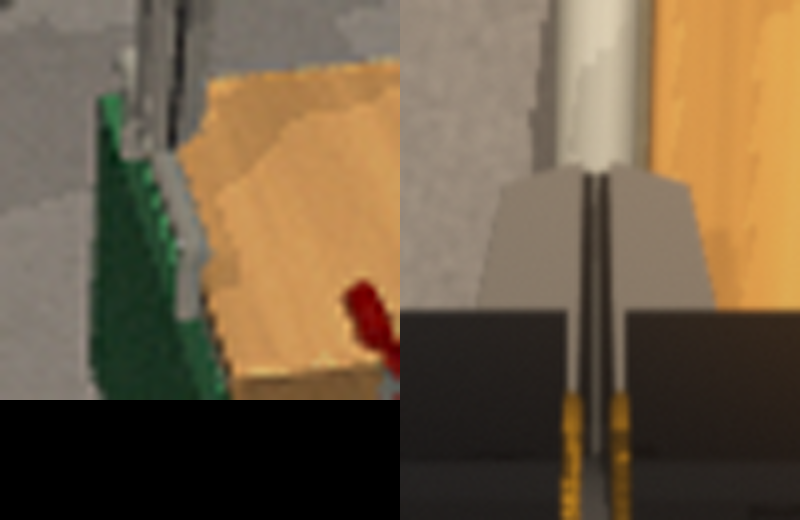

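The fingers sit closed on top of the bar line. I'll lift, reopen, and check where the fingertips really are in the wrist view.

Call:
servo_tool([
  [0,0,-0.2,0,0,0,0],
  [0,0,-0.4,0,0,0,94],
  [0,0,-0.4,0,0,0,94],
  [0,0,-0.4,0,0,0,94],
  [0,0,-0.4,0,0,0,94],
  [0,0,-0.4,0,0,0,94],
  [0,0,-0.4,0,0,0,94],
  [0,0,-0.4,0,0,0,94],
  [0,0,-0.4,0,0,0,94],
  [0,0,-0.4,0,0,0,94],
  [0,0,-0.4,0,0,0,94],
  [0,0,-0.4,0,0,0,94],
])

```text
time: 6.23
tool_pos: [0.6038, 0.1093, 0.2607]
ee_rot: [3.142, -0.0, 1.479]
wrist_force: [-0.5, -0.6, -0.0]
width: 0.0704
finger_force: 0.0
```

Run:
```python
from h import *
np.set_printoptions(precision=4,suppress=True)
o=robot.get_obs();print(o["tool_pos"],o["width"],o["wrist_force"]);p=o["tool_pos"];M=R.from_euler("xyz",o["ee_rot"]).as_matrix()
w=snap("wrist","w2.png");s=snap("side")
for z in(0,.017):
    P=[p+M@[x,y,z] for y in(-o["width"]/2,o["width"]/2) for x in(-.008,.008)]
    print(z,"wrist",proj("wrist",P).round().tolist(),"side",proj("side",P).round().tolist())
y=np.array([.0918,.9958,0])
for z in(.2,.22): print("bar wrist",proj("wrist",[[.6036,.1095,z]+y*s for s in(-.062,.062)]).round().tolist())
c=np.zeros((400,800,3),np.uint8);c[:,:400]=cv2.resize(s[125:185,320:380],(400,400),interpolation=2);c[:,400:]=w[:400,120:520]
cv2.imwrite("pics/c3.png",c[:,:,::-1])
```

```text
[0.6038 0.1093 0.2607] 0.07039942848203237 [-0.456  -0.554  -0.0373]
0 wrist [[259.0, 252.0], [258.0, 226.0], [377.0, 252.0], [379.0, 226.0]] side [[335.0, 147.0], [334.0, 144.0], [357.0, 144.0], [356.0, 141.0]]
0.017 wrist [[263.0, 242.0], [262.0, 218.0], [373.0, 242.0], [374.0, 218.0]] side [[335.0, 151.0], [334.0, 148.0], [357.0, 149.0], [355.0, 145.0]]
bar wrist [[318.0, 287.0], [318.0, 129.0]]
bar wrist [[318.0, 299.0], [318.0, 129.0]]
```

View pics/c3.png

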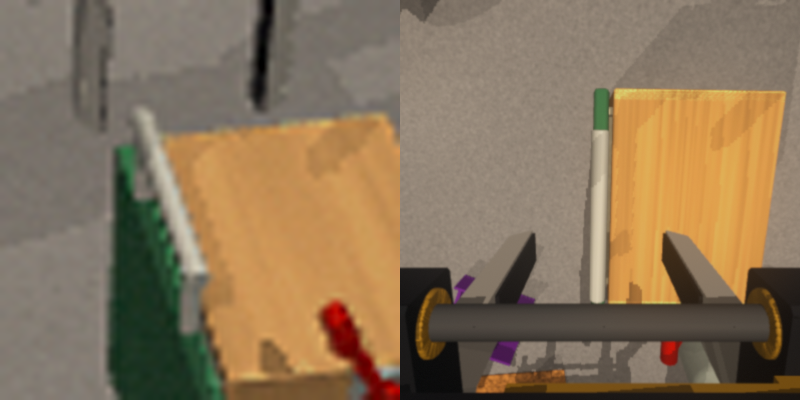

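Both views put the fingertips about 10 mm behind the reported TCP, roughly 27 mm shorter than stated. I'll go 26 mm lower to grip the bar.

Call:
servo_tool([
  [0,0,0,0,0,0,80],
  [0,0,0.3,0,0,0,80],
  [0,0,0.5,0,0,0,80],
  [0,0,0.66,0,0,0,60],
  [0,0,0.66,0,0,0,0],
  [0,0,0.66,0,0,0,0],
  [0,0,0.66,0,0,0,0],
  [0,0,0.66,0,0,0,0],
  [0,0,0.66,0,0,0,0],
  [0,0,0.66,0,0,0,0],
  [0,0,0.66,0,0,0,0],
  [0,0,0.66,0,0,0,0],
])

```text
time: 7.33
tool_pos: [0.604, 0.1093, 0.1953]
ee_rot: [3.141, -0.0, 1.479]
wrist_force: [0.1, -0.5, -0.3]
width: 0.0232
finger_force: 0.0
```

Call:
servo_tool([
  [0,0,0,0,0,0,0],
  [0,0,0,0,0,0,0],
  [0,0,0,0,0,0,0],
  [0,0,0,0,0,0,0],
])

```text
time: 7.67
tool_pos: [0.6039, 0.1093, 0.1948]
ee_rot: [3.141, -0.0, 1.479]
wrist_force: [0.4, 0.1, -0.1]
width: 0.0109
finger_force: 30.0
```

Gripped at 10.9 mm and 30 N. Now I'll pull along the arc.

Call:
servo_tool([
  [0,-0.06,0.003,0,0,0,0],
  [0,-0.15,0.015,0,0,0,0],
  [0,-0.26,0.03,0,0,0,0],
  [0,-0.36,0.055,0,0,0,0],
  [0,-0.46,0.08,0,0,0,0],
  [0,-0.55,0.105,0,0,0,0],
  [0,-0.62,0.135,0,0,0,0],
  [0,-0.7,0.165,0,0,0,0],
  [0,-0.77,0.196,0,0,0,0],
])

```text
time: 8.42
tool_pos: [0.527, 0.1176, 0.1757]
ee_rot: [3.14, -0.003, 1.48]
wrist_force: [1.4, 5.6, 1.6]
width: 0.0111
finger_force: 30.0
```

Call:
servo_tool([
  [0,-0.08,0.04,0,0,0,0],
  [0,-0.15,0.08,0,0,0,0],
  [0,-0.225,0.128,0,0,0,0],
  [0,-0.28,0.168,0,0,0,0],
  [0,-0.34,0.21,0,0,0,0],
  [0,-0.387,0.246,0,0,0,0],
  [0,-0.4,0.256,0,0,0,0],
  [0,-0.4,0.256,0,0,0,0],
])

```text
time: 9.08
tool_pos: [0.4881, 0.1214, 0.15]
ee_rot: [3.138, -0.003, 1.48]
wrist_force: [3.8, 5.0, 1.5]
width: 0.011
finger_force: 30.0
```

Call:
servo_tool([
  [0,-0.03,0.02,0,0,0,0],
  [0,-0.05,0.035,0,0,0,0],
  [0,-0.05,0.035,0,0,0,0],
])

```text
time: 9.33
tool_pos: [0.4884, 0.1214, 0.1499]
ee_rot: [3.125, -0.004, 1.479]
wrist_force: [11.6, 3.9, 4.4]
width: 0.0111
finger_force: 30.0
```

Call:
servo_tool([
  [0,0.04,0,0,0,0,40],
  [0,0.04,0,0,0,0,40],
  [0,0.04,0,0,0,0,40],
  [0,0.04,0,0,0,0,40],
  [0,0.04,0,0,0,0,40],
  [0,0.04,-0.2,0,0,0,60],
  [0,0.04,-0.5,0,0,0,60],
  [0,0.04,-0.9,0,0,0,60],
  [0,0.04,-0.9,0,0,0,60],
])

```text
time: 10.08
tool_pos: [0.489, 0.1203, 0.244]
ee_rot: [3.129, -0.003, 1.479]
wrist_force: [0.3, 0.0, 1.4]
width: 0.0597
finger_force: 0.0
```

Call:
servo_tool([
  [-0.4,0,0,0,0,0,94],
  [-0.96,0,0,0,0,0,94],
  [-0.96,0,0,0,0,0,94],
])

```text
time: 10.33
tool_pos: [0.4767, 0.021, 0.2358]
ee_rot: [-3.141, 0.003, 1.477]
wrist_force: [0.9, 0.6, 0.3]
width: 0.0764
finger_force: 0.0
```

Call:
servo_tool([
  [-0.4,0,0,0,0,0,94],
  [-0.8,0,0,0,0,0,94],
  [-0.96,0,0,0,0,0,94],
])

```text
time: 10.58
tool_pos: [0.4676, -0.0749, 0.2354]
ee_rot: [-3.14, 0.002, 1.475]
wrist_force: [0.3, -0.6, -0.8]
width: 0.0934
finger_force: 0.0
```

Call:
servo_tool([
  [-0.4,0,0,0,0,0,94],
  [-0.8,0,0,0,0,0,94],
  [-0.96,0,0,0,0,0,94],
])

```text
time: 10.83
tool_pos: [0.4586, -0.1706, 0.2352]
ee_rot: [-3.14, 0.002, 1.475]
wrist_force: [0.2, 0.4, 0.3]
width: 0.0939
finger_force: 0.0
```

Call:
servo_tool([
  [-0.4,0,0,0,0,-0.092,94],
  [-0.8,0,0,0,0,-0.092,94],
  [-0.6,0,0,0,0,-0.092,94],
  [-0.6,0,0,0,0,-0.092,94],
  [-0.6,0,0,0,0,-0.092,94],
])

```text
time: 11.25
tool_pos: [0.454, -0.2266, 0.2356]
ee_rot: [-3.141, -0.001, 1.623]
wrist_force: [-0.1, -0.7, -0.4]
width: 0.0939
finger_force: 0.0
```

Run:
```python
from h import *
o=robot.get_obs();print(o["tool_pos"],o["ee_rot"],o["joint_positions"])
w=snap("wrist","w3.png");s=snap("side");t=snap("top")
print(robot.find_in("tote_grip","wrist"))
c=np.zeros((600,800,3),np.uint8);c[:400,:640]=w;c[400:,:300]=cv2.resize(s[135:215,290:410],(300,200),interpolation=2);c[400:,300:640]=cv2.resize(t[130:230,240:410],(340,200),interpolation=2)
cv2.imwrite("pics/c4.png",c[:,:,::-1])
```

```text
[ 0.45397688 -0.22659777  0.23559369] [-3.14076877e+00 -6.14594921e-04  1.62326848e+00] [-5.74753614e-01 -1.16517647e-02  1.39273225e+00  1.43334782e-05
  1.76153994e+00 -6.27223311e-01]
[{'extent': [302.2, 53.6, 129.4, 107.2], 'conf': 0.84}, {'extent': [194.4, 337.9, 72.4, 92.8], 'conf': 0.82}, {'extent': [326.9, 360.9, 77.4, 43.0], 'conf': 0.77}, {'extent': [148.2, 197.2, 135.6, 119.2], 'conf': 0.69}, {'extent': [316.3, 218.9, 92.8, 102.9], 'conf': 0.61}]
```

View pics/c4.png

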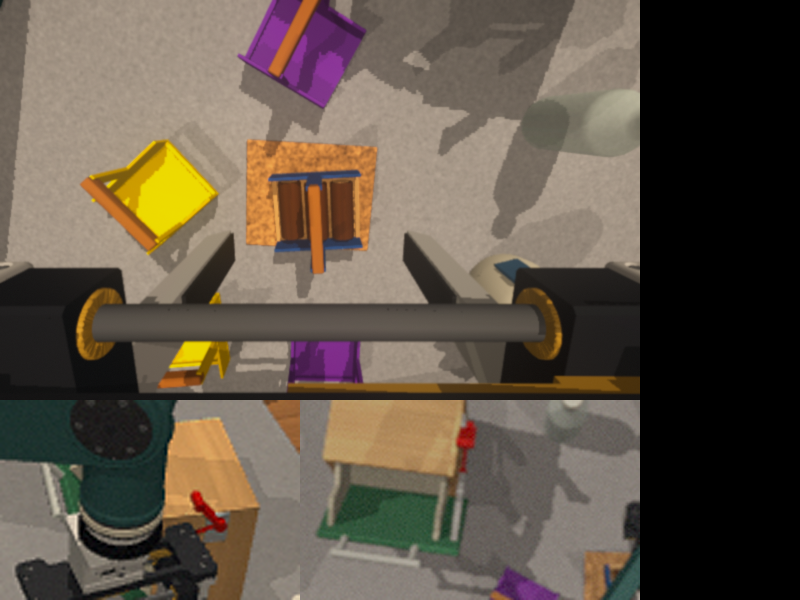

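The bin is open, held at the stop. The blue handle runs from (314,180) to (318,272) in the wrist view.

Run:
```python
from h import *
np.set_printoptions(precision=4,suppress=True)
a,b=[atz("wrist",q,.108) for q in[(314.5,180),(318,272)]];print(a,b,(a+b)/2,np.linalg.norm(a-b))
d=a-b;print("yaw",np.arctan2(-d[0],d[1]))
print("mat",[atz("wrist",q,.004) for q in[(247,140),(377,148),(368,249),(248,245)]])
h=(a+b)/2;o=robot.get_obs();M=R.from_euler("xyz",o["ee_rot"]).as_matrix()
print("shift",M.T@(np.array([h[0],h[1],.075])-o["tool_pos"]))
# top view bin: front plane & bar when open
T=lambda x,y:("top",(240+(x-300)/2,130+(y-400)/2))
for nm,q,z in[("barL",(333,552),.176),("barR",(418,562),.176),("roofFL",(325,459),.182),("roofFR",(463,472),.182),("roofFR",(463,472),.182),("pawl",(466,430),.218),("edgeL",(320,535),.147),("edgeR",(465,553),.147)]: print(nm,atz(*T(*q),z))
```

```text
[ 0.4504 -0.2123  0.108 ] [ 0.4588 -0.3058  0.108 ] [ 0.4546 -0.259   0.108 ] 0.09392037838050046
yaw 0.08960336032700222
mat [array([ 0.3655, -0.1853,  0.004 ]), array([ 0.5244, -0.1862,  0.004 ]), array([ 0.5251, -0.3178,  0.004 ]), array([ 0.3675, -0.3208,  0.004 ])]
shift [-0.0334 -0.002   0.1612]
barL [0.4933 0.1814 0.176 ]
barR [0.4825 0.0641 0.176 ]
roofFL [0.6217 0.1971 0.182 ]
roofFR [0.6079 0.0057 0.182 ]
roofFR [0.6079 0.0057 0.182 ]
pawl [0.6585 0.0025 0.218 ]
edgeL [0.5198 0.2054 0.147 ]
edgeR [0.4994 0.0004 0.147 ]
```

Call:
servo_tool([
  [-0.33,-0.01,0.4,0,0,-0.011,94],
  [-0.33,-0.01,0.7,0,0,-0.011,94],
  [-0.33,-0.01,1,0,0,-0.011,94],
  [-0.33,-0.01,1,0,0,-0.011,94],
])

```text
time: 11.78
tool_pos: [0.4515, -0.2562, 0.1284]
ee_rot: [-3.13, -0.009, 1.642]
wrist_force: [-0.8, 0.3, -1.1]
width: 0.0939
finger_force: 0.0
```

Call:
servo_tool([
  [0,0,0.2,0,0,0,94],
  [0,0,0.4,0,0,0,94],
  [0,0,0.61,0,0,0,80],
  [0,0,0.61,0,0,0,60],
  [0,0,0.61,0,0,0,0],
  [0,0,0.61,0,0,0,0],
  [0,0,0.61,0,0,0,0],
  [0,0,0.61,0,0,0,0],
  [0,0,0.61,0,0,0,0],
  [0,0,0.61,0,0,0,0],
  [0,0,0.61,0,0,0,0],
  [0,0,0.61,0,0,0,0],
])

```text
time: 12.78
tool_pos: [0.4552, -0.2595, 0.0752]
ee_rot: [3.141, 0.0, 1.641]
wrist_force: [-0.5, -0.1, -0.3]
width: 0.0307
finger_force: 0.0
```

Call:
servo_tool([
  [0,0,0,0,0,0,0],
  [0,0,0,0,0,0,0],
  [0,0,0,0,0,0,0],
  [0,0,0,0,0,0,0],
  [0,0,0,0,0,0,0],
  [0,0,0,0,0,0,0],
])

```text
time: 13.28
tool_pos: [0.4549, -0.2592, 0.0747]
ee_rot: [-3.141, -0.001, 1.641]
wrist_force: [-0.0, 0.4, -1.0]
width: 0.0119
finger_force: 29.9
```

Gripped (11.9 mm, 30 N). Now I'll lift and carry it toward the front of the bin.

Call:
servo_tool([
  [0,0,-0.05,0,0,0,0],
  [0,0,-0.15,0,0,0,0],
  [0,0,-0.3,0,0,0,0],
  [0,0,-0.5,0,0,0,0],
  [0,0,-0.7,0,0,0,0],
  [0,0,-0.9,0,0,0,0],
  [0,0,-1,0,0,0,0],
])

```text
time: 13.87
tool_pos: [0.4564, -0.2602, 0.1789]
ee_rot: [3.137, 0.003, 1.641]
wrist_force: [0.3, 0.1, -1.9]
width: 0.0115
finger_force: 29.9
```

Call:
servo_tool([
  [0,0,-0.2,0,0,0,0],
  [0,0,-0.4,0,0,0,0],
  [0,0,-0.6,0,0,0,0],
  [0,0,-0.8,0,0,0,0],
  [0.1,0,-1,0,0,0,0],
  [0.3,0,-1,0,0,0,0],
])

```text
time: 14.37
tool_pos: [0.4545, -0.2317, 0.2797]
ee_rot: [3.135, 0.006, 1.638]
wrist_force: [0.3, 0.3, -2.4]
width: 0.0116
finger_force: 29.9
```

Call:
servo_tool([
  [0.2,0,-0.05,0,0,0,0],
  [0.4,0,-0.11,0,0,0,0],
  [0.6,0,-0.11,0,0,0,0],
  [0.8,0,-0.11,0,0,0,0],
  [1,0,-0.11,0,0,0,0],
])

```text
time: 14.78
tool_pos: [0.4459, -0.1288, 0.2863]
ee_rot: [3.141, -0.0, 1.641]
wrist_force: [-0.0, 1.1, -1.8]
width: 0.0115
finger_force: 29.9
```

Call:
servo_tool([
  [0.2,0,0,0,0,0.02,0],
  [0.4,0,0,0,0,0.04,0],
  [0.6,0,0,0,0,0.06,0],
  [0.8,0,0,0,0,0.08,0],
  [1,0,0,0,0,0.102,0],
])

```text
time: 15.2
tool_pos: [0.4388, -0.029, 0.2862]
ee_rot: [3.141, -0.0, 1.479]
wrist_force: [-0.9, 0.0, -3.0]
width: 0.0116
finger_force: 29.9
```

Call:
servo_tool([
  [0.2,0,0,0,0,0,0],
  [0.4,0,0,0,0,0,0],
  [0.6,0,0,0,0,0,0],
  [0.8,0,0,0,0,0,0],
  [1,0,0,0,0,0,0],
])

```text
time: 15.62
tool_pos: [0.4479, 0.0706, 0.2863]
ee_rot: [3.141, -0.0, 1.481]
wrist_force: [0.5, -0.9, -2.7]
width: 0.0116
finger_force: 29.9
```

Call:
servo_tool([
  [0.15,0,0,0,0,0,0],
  [0.25,0,0,0,0,0,0],
  [0.35,0,0,0,0,0,0],
  [0.35,0,0,0,0,0,0],
  [0.35,0,0,0,0,0,0],
])

```text
time: 16.03
tool_pos: [0.4512, 0.1043, 0.286]
ee_rot: [-3.141, 0.001, 1.481]
wrist_force: [-0.1, 0.3, -2.1]
width: 0.0117
finger_force: 29.9
```

Run:
```python
from h import *
np.set_printoptions(precision=4,suppress=True)
o=robot.get_obs();p=o["tool_pos"];print(p,o["ee_rot"],o["joint_positions"],o["width"])
C=np.array([.612,.1075]);yw=-.09;ex=np.array([np.cos(yw),np.sin(yw),0]);M=R.from_euler("xyz",o["ee_rot"]).as_matrix()
for th,xl,zl in[(0,-20,215),(10,-20,210),(20,-20,200),(40,-20,195),(60,-20,195)]:
    c,s=np.cos(np.radians(th)),np.sin(np.radians(th))
    x=xl+53*c-71*s;z=zl+53*s+71*c
    P=np.array([*C,0])+ex*x/1000;P[2]=z/1000;print(th,P,"shift",M.T@(P-p)*10,"ax",-th/90)
```

```text
[0.4512 0.1043 0.286 ] [-3.1415  0.0006  1.481 ] [ 0.1051 -0.1066  1.3837 -0.0006  1.8648  0.1947] 0.011711072978039729
0 [0.6449 0.1045 0.286 ] shift [0.1759 1.9284 0.    ] ax 0.0
10 [0.6318 0.1057 0.2891] shift [ 0.176   1.7971 -0.0312] ax -0.1111111111111111
20 [0.6175 0.107  0.2848] shift [0.176  1.6536 0.0116] ax -0.2222222222222222
40 [0.5871 0.1098 0.2835] shift [0.1761 1.348  0.0255] ax -0.4444444444444444
60 [0.5572 0.1124 0.2764] shift [0.1762 1.0485 0.0961] ax -0.6666666666666666
```

Call:
servo_tool([
  [0.02,0.08,0,0,0,0,0],
  [0.05,0.2,0,0,0,0,0],
  [0.1,0.35,0,0,0,0,0],
  [0.17,0.5,0,0,0,0,0],
  [0.17,0.66,0,0,0,0,0],
  [0.17,0.83,0,0,0,0,0],
  [0.17,1,0,0,0,0,0],
])

```text
time: 16.62
tool_pos: [0.5538, 0.1113, 0.2858]
ee_rot: [3.141, 0.0, 1.479]
wrist_force: [0.3, -0.4, -2.5]
width: 0.0118
finger_force: 29.9
```

Call:
servo_tool([
  [0,0.17,0,0,0,0,0],
  [0,0.33,-0.01,0,0,0,0],
  [0,0.47,-0.02,0,0,0,0],
  [0,0.6,-0.03,0,0,0,0],
  [0,0.7,-0.03,0,0,0,0],
  [0,0.77,-0.03,0,0,0,0],
  [0,0.8,-0.03,0,0,0,0],
  [0,0.8,-0.03,0,0,0,0],
])

```text
time: 17.28
tool_pos: [0.6327, 0.1044, 0.2883]
ee_rot: [-3.141, 0.0, 1.479]
wrist_force: [-0.1, -0.4, -2.8]
width: 0.0116
finger_force: 29.9
```

Run:
```python
from h import *
o=robot.get_obs();print(o["tool_pos"],o["ee_rot"],o["joint_positions"],o["wrist_force"])
w=snap("wrist");s=snap("side");t=snap("top")
c=np.zeros((600,800,3),np.uint8);c[:300,:400]=cv2.resize(w,(400,300));c[300:,:400]=cv2.resize(s[100:250,260:460],(400,300),interpolation=2);c[:300,400:]=cv2.resize(t[100:250,220:420],(400,300),interpolation=2)
cv2.imwrite("pics/c5.png",c[:,:,::-1])
```

```text
[0.6326509  0.10439858 0.28826433] [-3.14057628e+00  2.44840301e-04  1.47946463e+00] [ 7.51990321e-02  3.02709730e-01  9.34675224e-01 -7.72580644e-05
  1.90525059e+00  1.66505528e-01] [-0.11628867 -0.43723694 -2.80611308]
```

View pics/c5.png

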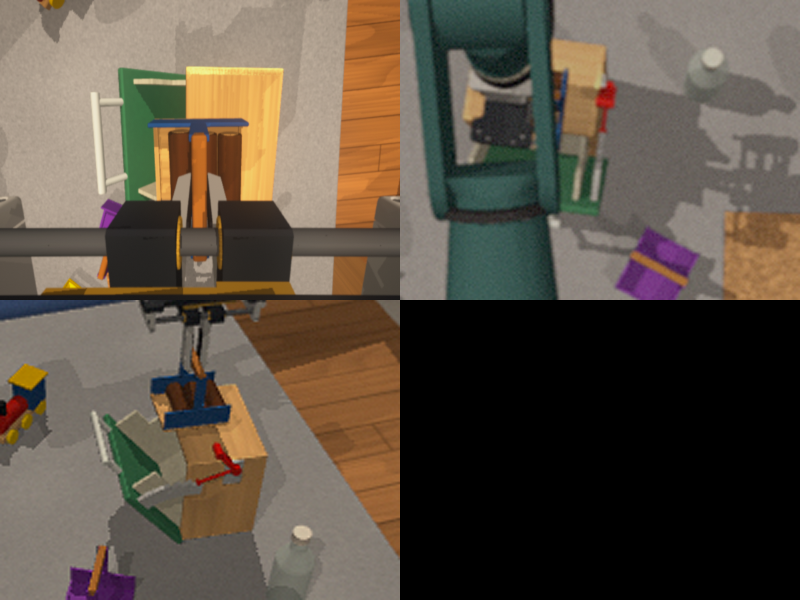

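All three logs are in the tote, and it's positioned above the open slot. Now I'll pour.

Call:
servo_tool([
  [0,0,0,-0.02,0,0,0],
  [0,0,0,-0.05,0,0,0],
  [0,0,0,-0.08,0,0,0],
  [0,0,0,-0.111,0,0,0],
  [0,-0.035,0.01,-0.139,0,0,0],
  [0,-0.07,0.02,-0.167,0,0,0],
  [0,-0.107,0.03,-0.194,0,0,0],
  [0,-0.143,0.043,-0.222,0,0,0],
  [0,-0.18,0.043,-0.25,0,0,0],
  [0,-0.22,0.044,-0.278,0,0,0],
  [0,-0.26,0.045,-0.306,0,0,0],
  [0,-0.3,0.045,-0.333,0,0,0],
])

```text
time: 18.43
tool_pos: [0.6006, 0.108, 0.2847]
ee_rot: [2.617, -0.0, 1.481]
wrist_force: [0.0, 0.2, -2.3]
width: 0.0117
finger_force: 29.9
```

Call:
servo_tool([
  [0,-0.04,-0.02,-0.028,0,0,0],
  [0,-0.07,-0.032,-0.056,0,0,0],
  [0,-0.1,-0.048,-0.083,0,0,0],
  [0,-0.135,-0.064,-0.111,0,0,0],
  [0,-0.17,-0.077,-0.139,0,0,0],
  [0,-0.21,-0.09,-0.167,0,0,0],
  [0,-0.24,-0.1,-0.194,0,0,0],
  [0,-0.28,-0.115,-0.222,0,0,0],
  [0,-0.32,-0.125,-0.25,0,0,0],
  [0,-0.36,-0.135,-0.278,0,0,0],
  [0,-0.4,-0.145,-0.306,0,0,0],
  [0,-0.43,-0.153,-0.333,0,0,0],
])

```text
time: 19.43
tool_pos: [0.5562, 0.1118, 0.2767]
ee_rot: [2.093, -0.001, 1.48]
wrist_force: [-0.5, -0.9, -2.6]
width: 0.0118
finger_force: 29.9
```

Call:
servo_tool([
  [0,0,0,0,0,0,0],
  [0,0,0,0,0,0,0],
  [0,0,0,0,0,0,0],
  [0,0,0,0,0,0,0],
  [0,0,0,0,0,0,0],
])

```text
time: 19.85
tool_pos: [0.558, 0.1118, 0.2778]
ee_rot: [2.094, -0.001, 1.48]
wrist_force: [0.2, -0.4, -1.5]
width: 0.0115
finger_force: 29.9
```

Run:
```python
from h import *
o=robot.get_obs();print(o["tool_pos"],o["ee_rot"],o["joint_positions"],o["wrist_force"],o["width"])
w=snap("wrist");s=snap("side")
print([(r["extent"],r["conf"]) for n in("side","wrist") for r in robot.find_in("log1",n)])
c=np.zeros((600,800,3),np.uint8);c[:300,:480]=cv2.resize(w,(480,300));c[300:,:400]=cv2.resize(s[100:250,260:460],(400,300),interpolation=2)
cv2.imwrite("pics/c6.png",c[:,:,::-1])
```

```text
[0.55802389 0.11176907 0.27776796] [ 2.09432420e+00 -8.11787412e-04  1.48000859e+00] [ 0.31564802 -0.52612485  2.06055944 -0.57433378  0.6809616   0.6784798 ] [ 0.19324913 -0.40655748 -1.49084766] 0.011498353654886427
[([336.1, 177.8, 11.1, 12.9], 0.51), ([148.6, 191.4, 43.9, 79.2], 0.92), ([154.7, 166.6, 40.4, 68.9], 0.72), ([153.7, 221.3, 174.2, 294.6], 0.34)]
```

View pics/c6.png

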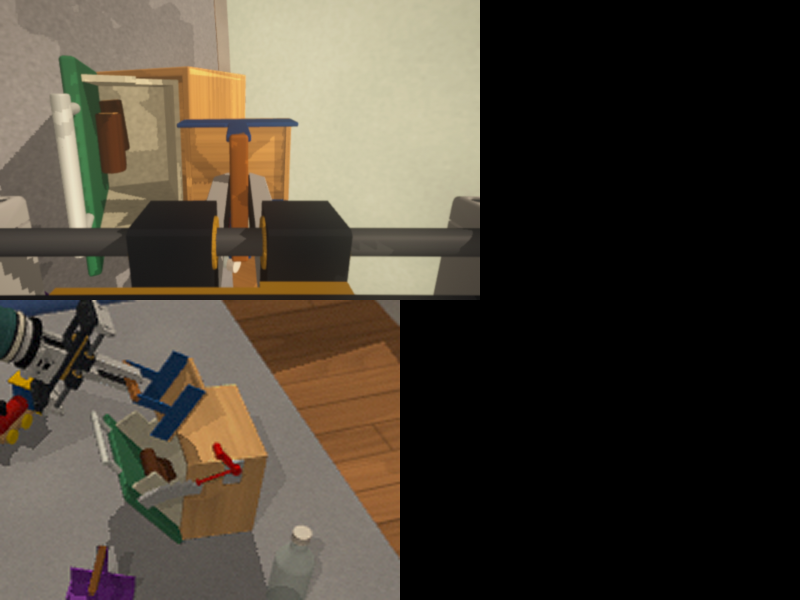

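The tote is empty and the wrist load dropped by about 1 N (three logs). Logs are visible in the trough, so I'll level the tote and carry it back to the mat.

Call:
servo_tool([
  [0,0.03,-0.015,0.05,0,0,0],
  [0,0.06,-0.03,0.11,0,0,0],
  [0,0.1,-0.06,0.18,0,0,0],
  [0,0.15,-0.08,0.25,0,0,0],
  [0,0.2,-0.11,0.32,0,0,0],
  [0,0.25,-0.14,0.39,0,0,0],
  [0,0.26,-0.15,0.46,0,0,0],
  [0,0.26,-0.15,0.53,0,0,0],
  [0,0.26,-0.15,0.6,0,0,0],
  [0,0.26,-0.15,0.667,0,0,0],
  [0,0.26,-0.15,0.667,0,0,0],
])

```text
time: 20.97
tool_pos: [0.5618, 0.1107, 0.3012]
ee_rot: [-3.132, 0.002, 1.478]
wrist_force: [0.7, 0.6, -4.5]
width: 0.0117
finger_force: 30.0
```

Call:
servo_tool([
  [-0.2,-0.2,0,0,0,0,0],
  [-0.4,-0.4,0,0,0,0,0],
  [-0.6,-0.6,0,0,0,0,0],
  [-0.8,-0.78,0,0,0,0,0],
  [-0.94,-0.78,0,0,0,0,0],
])

```text
time: 21.38
tool_pos: [0.4686, 0.0245, 0.3081]
ee_rot: [3.138, 0.001, 1.481]
wrist_force: [0.5, 0.2, -1.6]
width: 0.0119
finger_force: 30.0
```

Call:
servo_tool([
  [-0.25,0,0,0,0,0,0],
  [-0.5,0,0,0,0,0,0],
  [-0.75,0,0,0,0,0,0],
  [-0.93,0,0,0,0,0,0],
])

```text
time: 21.72
tool_pos: [0.4623, -0.0689, 0.307]
ee_rot: [3.138, 0.002, 1.48]
wrist_force: [0.8, 0.4, -1.9]
width: 0.0115
finger_force: 30.0
```

Call:
servo_tool([
  [-0.25,0,0,0,0,0,0],
  [-0.5,0,0,0,0,0,0],
  [-0.75,0,0,0,0,0,0],
  [-0.93,0,0,0,0,0,0],
])

```text
time: 22.05
tool_pos: [0.4539, -0.1617, 0.3069]
ee_rot: [3.139, 0.003, 1.48]
wrist_force: [0.9, -0.2, -2.0]
width: 0.0119
finger_force: 30.0
```

Call:
servo_tool([
  [-0.25,0,0,0,0,-0.02,0],
  [-0.5,0,0,0,0,-0.04,0],
  [-0.75,0,0,0,0,-0.06,0],
  [-0.93,0,0,0,0,-0.06,0],
  [-0.93,0,0,0,0,-0.06,0],
  [-0.93,0,0,0,0,-0.06,0],
])

```text
time: 22.55
tool_pos: [0.4457, -0.2527, 0.3066]
ee_rot: [3.141, 0.001, 1.573]
wrist_force: [0.2, 1.1, -1.0]
width: 0.0117
finger_force: 30.0
```

Call:
servo_tool([
  [0,0,0.2,0,0,0,0],
  [0,0,0.45,0,0,0,0],
  [0,0,0.7,0,0,0,0],
  [0,0,1,0,0,0,0],
])

```text
time: 22.88
tool_pos: [0.4469, -0.2516, 0.2074]
ee_rot: [3.138, 0.003, 1.577]
wrist_force: [-0.4, 0.3, -1.4]
width: 0.0119
finger_force: 30.0
```

Call:
servo_tool([
  [0,0,0.25,0,0,0,0],
  [0,0,0.5,0,0,0,0],
  [0,0,0.75,0,0,0,0],
  [0,0,0.9,0,0,0,0],
  [0,0,1,0,0,0,0],
])

```text
time: 23.3
tool_pos: [0.4451, -0.2503, 0.1045]
ee_rot: [-3.139, -0.001, 1.577]
wrist_force: [0.0, -0.0, -1.9]
width: 0.0116
finger_force: 30.0
```

Call:
servo_tool([
  [0,0,0.08,0,0,0,0],
  [0,0,0.16,0,0,0,0],
  [0,0,0.22,0,0,0,0],
  [0,0,0.27,0,0,0,0],
  [0,0,0.295,0,0,0,0],
  [0,0,0.31,0,0,0,0],
  [0,0,0.31,0,0,0,0],
  [0,0,0.31,0,0,0,0],
])

```text
time: 23.97
tool_pos: [0.4461, -0.2528, 0.0759]
ee_rot: [-3.141, 0.0, 1.575]
wrist_force: [0.6, 0.3, -0.7]
width: 0.0119
finger_force: 30.0
```

Call:
servo_tool([
  [0,0,0,0,0,0,50],
  [0,0,0,0,0,0,50],
  [0,0,0,0,0,0,50],
  [0,0,0,0,0,0,50],
  [0,0,0,0,0,0,50],
  [0,0,0,0,0,0,50],
  [0,0,0,0,0,0,50],
  [0,0,-0.15,0,0,0,50],
  [0,0,-0.35,0,0,0,50],
  [0,0,-0.6,0,0,0,50],
  [0,0,-1,0,0,0,50],
  [0,0,-1,0,0,0,50],
])

```text
time: 24.97
tool_pos: [0.4492, -0.2548, 0.1839]
ee_rot: [3.132, 0.008, 1.575]
wrist_force: [0.3, -0.2, 1.0]
width: 0.0499
finger_force: 0.0
```

Call:
servo_tool([
  [0,0,-0.3,0,0,0,0],
  [0,0,-0.6,0,0,0,0],
  [0.3,0,-0.95,0,0,0,0],
  [0.6,0,-0.95,0,0,0,0],
  [0.6,0,-0.95,0,0,0,0],
])

```text
time: 25.38
tool_pos: [0.4473, -0.1895, 0.2748]
ee_rot: [3.136, 0.001, 1.579]
wrist_force: [0.6, -0.4, 0.8]
width: 0.0203
finger_force: 0.0
```

Call:
servo_tool([
  [0.3,0.3,0,0,0,0,0],
  [0.6,0.6,0,0,0,0,0],
  [1,0.9,0,0,0,0,0],
  [1,1,0,0,0,0,0],
])

```text
time: 25.72
tool_pos: [0.5471, -0.0883, 0.2693]
ee_rot: [-3.14, -0.003, 1.579]
wrist_force: [-0.9, 1.1, 0.9]
width: 0.0003
finger_force: 0.0
```

Call:
servo_tool([
  [0.3,0.2,0,0,0,0.03,0],
  [0.6,0.4,0,0,0,0.06,0],
  [0.97,0.5,0,0,0,0.06,0],
  [0.97,0.6,0,0,0,0.06,0],
  [0.97,0.6,0,0,0,0.06,0],
  [0.97,0.6,0,0,0,0.06,0],
])

```text
time: 26.22
tool_pos: [0.6051, 0.0048, 0.2689]
ee_rot: [-3.138, 0.001, 1.481]
wrist_force: [-0.2, -0.8, -0.7]
width: 0.0007
finger_force: 0.0
```

Run:
```python
from h import *
np.set_printoptions(precision=4,suppress=True)
o=robot.get_obs();p=o["tool_pos"];print(p,o["ee_rot"],o["joint_positions"])
w=snap("wrist");s=snap("side")
for n,im in(("wrist",w),("side",s)):
    hsv=cv2.cvtColor(im,cv2.COLOR_RGB2HSV);m=((hsv[...,0]<6)|(hsv[...,0]>174))&(hsv[...,1]>180)&(hsv[...,2]>60)
    k,l,st,c=cv2.connectedComponentsWithStats(m.astype(np.uint8));print(n,[(st[i].tolist(),c[i].round(1).tolist()) for i in range(1,k) if st[i,4]>10])
C=np.array([.612,.1075,0]);ex=np.array([.996,-.09,0]);ey=np.array([.09,.996,0])
P=[C+.047*ex-.102*ey+[0,0,.218],C+.075*ex-.102*ey+[0,0,.17]];print("pred",P,proj("wrist",P),proj("side",P))
for n in("side",): print([(r["extent"],r["conf"]) for t in("log1","tote_grip") for r in robot.find_in(t,n)])
c=np.zeros((600,800,3),np.uint8);c[:400,:640]=w;c[400:,:200]=cv2.resize(s[140:220,310:390],(200,200),interpolation=2);c[400:,200:500]=cv2.resize(s[250:350,270:420],(300,200),interpolation=2)
cv2.imwrite("pics/c7.png",c[:,:,::-1])
```

```text
[0.6051 0.0048 0.2689] [-3.1378  0.0007  1.481 ] [-0.0853  0.2142  1.0814 -0.0007  1.8497  0.0043]
wrist [([331, 191, 80, 41, 1491], [377.8, 207.8])]
side [([255, 148, 19, 19, 171], [263.9, 157.1]), ([358, 172, 23, 21, 100], [370.9, 182.1])]
pred [array([0.6496, 0.0017, 0.218 ]), array([ 0.6775, -0.0008,  0.17  ])] [[379.6791 213.1178]
 [402.4186 198.6286]] [[370.4411 173.8999]
 [377.3277 183.9252]]
[([332.0, 191.7, 52.2, 67.6], 0.43), ([269.1, 316.5, 45.5, 49.8], 0.74), ([307.8, 246.1, 36.1, 45.3], 0.68), ([368.6, 365.8, 48.1, 51.3], 0.6)]
```

Call:
servo_tool([
  [0,0,0.3,0,0,0,0],
  [0,0,0.55,0,0,0,0],
  [0,0,0.74,0,0,0,0],
  [0,0.15,0.74,0,0,0,0],
  [0,0.25,0.74,0,0,0,0],
  [0,0.35,0.74,0,0,0,0],
  [0,0.46,0.74,0,0,0,0],
  [0,0.57,0.74,0,0,0,0],
  [0,0.68,0.74,0,0,0,0],
  [0,0.79,0.74,0,0,0,0],
  [0,0.9,0.74,0,0,0,0],
  [0,0.92,0.74,0,0,0,0],
])

```text
time: 27.42
tool_pos: [0.6973, -0.0047, 0.1958]
ee_rot: [-3.14, 0.0, 1.479]
wrist_force: [-0.6, 0.2, -1.4]
width: 0.0004
finger_force: 0.0
```

Call:
servo_tool([
  [0,0,0,0,0,0,0],
  [0,-0.2,-0.2,0,0,0,0],
  [0,-0.5,-0.5,0,0,0,0],
  [0,-0.9,-0.75,0,0,0,0],
  [0,-1,-0.75,0,0,0,0],
  [0,-1,-0.75,0,0,0,0],
])

```text
time: 27.92
tool_pos: [0.5952, 0.0059, 0.277]
ee_rot: [3.135, -0.0, 1.481]
wrist_force: [0.2, 0.6, 1.0]
width: 0.0001
finger_force: 0.0
```

Run:
```python
from h import *
np.set_printoptions(precision=4,suppress=True)
o=robot.get_obs();p=o["tool_pos"];print(p,o["ee_rot"])
w=snap("wrist");s=snap("side");t=snap("top")
print([(n,r["extent"],r["conf"]) for n in("side","top","wrist") for t_ in("log1","tote_grip") for r in robot.find_in(t_,n)])
C=np.array([.612,.1075,0]);ex=np.array([.996,-.09,0]);ey=np.array([.09,.996,0])
P=[C+.1235*ex-.102*ey+[0,0,.196]];print("pred",proj("wrist",P),proj("side",P))
c=np.zeros((600,800,3),np.uint8);c[:400,:640]=w;c[400:,:250]=cv2.resize(s[140:220,300:400],(250,200),interpolation=2);c[400:,250:550]=cv2.resize(s[250:350,270:420],(300,200),interpolation=2);c[400:,550:800]=cv2.resize(t[180:280,350:475],(250,200),interpolation=2)
cv2.imwrite("pics/c7.png",c[:,:,::-1])
```

```text
[0.5952 0.0059 0.277 ] [ 3.1352 -0.0002  1.4805]
[('side', [388.9, 178.9, 23.4, 18.1], 0.61), ('side', [335.6, 179.3, 8.5, 7.2], 0.57), ('side', [405.4, 234.9, 24.9, 43.8], 0.42), ('side', [294.9, 375.3, 47.4, 49.4], 0.98), ('side', [306.9, 245.9, 35.6, 45.8], 0.94), ('side', [332.5, 288.1, 43.2, 47.0], 0.7), ('side', [368.4, 365.4, 49.9, 56.2], 0.69), ('side', [271.1, 316.2, 48.5, 51.4], 0.58), ('top', [283.5, 182.3, 23.6, 12.2], 0.5), ('top', [283.8, 187.7, 76.8, 48.7], 0.22), ('top', [468.5, 284.9, 42.0, 34.9], 0.88), ('top', [348.9, 235.9, 35.9, 43.1], 0.87), ('top', [406.5, 291.5, 48.3, 45.6], 0.79), ('top', [473.4, 220.1, 38.3, 32.6], 0.77), ('top', [409.2, 231.7, 35.6, 32.6], 0.72), ('wrist', [314.5, 83.8, 17.4, 67.8], 0.87), ('wrist', [322.9, 70.8, 13.6, 67.7], 0.63), ('wrist', [295.1, 80.3, 32.9, 75.2], 0.6), ('wrist', [252.8, 100.2, 188.4, 200.4], 0.48), ('wrist', [110.0, 365.4, 104.1, 43.4], 0.86), ('wrist', [253.4, 98.3, 191.9, 196.6], 0.51)]
pred [[480.7298 207.5155]] [[393.1963 175.9748]]
```

View pics/c7.png

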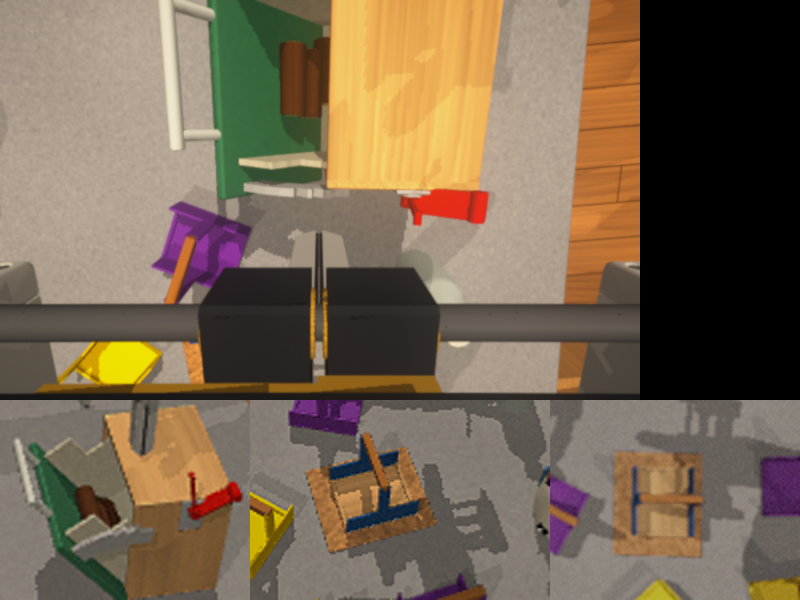

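The pawl rests on its released side at (480,207), exactly where a released tab should appear. The tote stands upright on its mat and the logs are in the bin. Next I'll grip the bar again and push the bin shut along the arc.

Call:
servo_tool([
  [0.15,-0.2,0,0,0,0,60],
  [0.35,-0.4,0,0,0,0,60],
  [0.53,-0.58,0,0,0,0,60],
  [0.53,-0.58,0,0,0,0,60],
])

```text
time: 28.7
tool_pos: [0.5424, 0.0668, 0.272]
ee_rot: [-3.139, -0.002, 1.484]
wrist_force: [1.4, 1.1, 0.4]
width: 0.0238
finger_force: 0.0
```

Call:
servo_tool([
  [0.2,-0.2,0,0,0,0,60],
  [0.4,-0.4,0,0,0,0,60],
  [0.53,-0.59,0,0,0,0,60],
  [0.53,-0.59,0,0,0,0,60],
  [0.53,-0.59,0,0,0,0,60],
  [0.53,-0.59,0,0,0,0,60],
])

```text
time: 29.2
tool_pos: [0.491, 0.1212, 0.2712]
ee_rot: [-3.14, 0.001, 1.48]
wrist_force: [-0.0, -0.3, -0.9]
width: 0.0594
finger_force: 0.0
```

Call:
servo_tool([
  [0,-0.02,0.3,0,0,0,60],
  [0,-0.02,0.6,0,0,0,60],
  [0,-0.02,0.85,0,0,0,60],
  [0,-0.02,1,0,0,0,60],
])

```text
time: 29.53
tool_pos: [0.4875, 0.1206, 0.1675]
ee_rot: [-3.135, 0.002, 1.479]
wrist_force: [0.4, -0.5, -0.6]
width: 0.0598
finger_force: 0.0
```

Call:
servo_tool([
  [0,0,0.1,0,0,0,60],
  [0,0,0.18,0,0,0,60],
  [0,0,0.18,0,0,0,0],
  [0,0,0.18,0,0,0,0],
  [0,0,0.18,0,0,0,0],
  [0,0,0.18,0,0,0,0],
  [0,0,0.18,0,0,0,0],
  [0,0,0.18,0,0,0,0],
  [0,0,0.18,0,0,0,0],
  [0,0,0.18,0,0,0,0],
  [0,0,0.18,0,0,0,0],
  [0,0,0.18,0,0,0,0],
])

```text
time: 30.53
tool_pos: [0.4882, 0.1222, 0.1538]
ee_rot: [-3.141, -0.0, 1.481]
wrist_force: [0.7, 1.0, 1.5]
width: 0.0109
finger_force: 30.0
```

Call:
servo_tool([
  [0,0.08,-0.06,0,0,0,0],
  [0,0.162,-0.118,0,0,0,0],
  [0,0.27,-0.185,0,0,0,0],
  [0,0.387,-0.246,0,0,0,0],
  [0,0.5,-0.295,0,0,0,0],
  [0,0.61,-0.337,0,0,0,0],
  [0,0.71,-0.368,0,0,0,0],
  [0,0.802,-0.392,0,0,0,0],
  [0,0.9,-0.413,0,0,0,0],
])

```text
time: 31.28
tool_pos: [0.577, 0.1126, 0.1951]
ee_rot: [-3.138, 0.003, 1.479]
wrist_force: [-3.2, -3.9, 2.8]
width: 0.0111
finger_force: 30.0
```

Call:
servo_tool([
  [0,0.07,-0.01,0,0,0,0],
  [0,0.14,-0.02,0,0,0,0],
  [0,0.2,-0.026,0,0,0,0],
  [0,0.258,-0.03,0,0,0,0],
  [0,0.298,-0.031,0,0,0,0],
  [0,0.31,-0.031,0,0,0,0],
  [0,0.31,-0.031,0,0,0,0],
])

```text
time: 31.87
tool_pos: [0.6072, 0.1095, 0.1976]
ee_rot: [-3.136, 0.003, 1.479]
wrist_force: [-5.4, -5.2, 3.4]
width: 0.0111
finger_force: 30.0
```

Call:
servo_tool([
  [0,0.03,0,0,0,0,0],
  [0,0.05,0,0,0,0,0],
  [0,0.05,0,0,0,0,0],
])

```text
time: 32.12
tool_pos: [0.6071, 0.1095, 0.1975]
ee_rot: [-3.124, 0.004, 1.48]
wrist_force: [-16.8, -5.1, 7.8]
width: 0.011
finger_force: 30.0
```

The bin is at its shut stop (17 N, no further travel). I'll ease off, release and retreat.

Call:
servo_tool([
  [0,-0.04,0,0,0,0,0],
  [0,-0.04,0,0,0,0,24],
  [0,-0.04,0,0,0,0,40],
  [0,-0.04,0,0,0,0,40],
  [0,-0.04,0,0,0,0,40],
  [0,-0.04,0,0,0,0,40],
  [0,-0.04,0,0,0,0,40],
  [0,-0.04,-0.2,0,0,0,40],
  [0,-0.04,-0.5,0,0,0,40],
  [0,-0.04,-0.9,0,0,0,40],
  [0,-0.04,-0.9,0,0,0,40],
])

```text
time: 33.03
tool_pos: [0.6122, 0.1115, 0.2971]
ee_rot: [3.128, -0.003, 1.481]
wrist_force: [-0.3, -0.0, 1.3]
width: 0.0402
finger_force: 0.0
```

Call:
servo_tool([
  [0,-0.3,0,0,0,0,40],
  [0,-0.6,0,0,0,0,40],
  [0,-1,0,0,0,0,40],
  [0,-1,0,0,0,0,40],
])

```text
time: 33.37
tool_pos: [0.5041, 0.1209, 0.2877]
ee_rot: [-3.136, -0.0, 1.483]
wrist_force: [1.1, -0.3, 0.1]
width: 0.04
finger_force: 0.0
```

Run:
```python
from h import *
np.set_printoptions(precision=4,suppress=True)
w=snap("wrist");s=snap("side")
# bar (bright, unsaturated) beside the green front, in the wrist view
hsv=cv2.cvtColor(w,cv2.COLOR_RGB2HSV);m=((hsv[...,1]<50)&(hsv[...,2]>175)).astype(np.uint8)
k,l,st,c=cv2.connectedComponentsWithStats(m)
for i in range(1,k):
    if st[i,4]>400: print("bright",st[i],c[i],atz("wrist",c[i],.222))
print("bar pred shut",proj("wrist",[[.612-.006,.108,.22]]))
for r in robot.find_in("bin_bar","wrist"): print(r)
C=np.array([.612,.1075,0]);ex=np.array([.996,-.09,0]);ey=np.array([.09,.996,0])
print("released tab pred",proj("side",[C+.1235*ex-.102*ey+[0,0,.196]]))
hs=cv2.cvtColor(s,cv2.COLOR_RGB2HSV);m=(((hs[...,0]<6)|(hs[...,0]>174))&(hs[...,1]>180)&(hs[...,2]>60)).astype(np.uint8)
k,l,st,c=cv2.connectedComponentsWithStats(m);print([(st[i].tolist(),c[i].round(1)) for i in range(1,k) if st[i,4]>10])
print([r["extent"] for r in robot.find_in("tote_grip","side")],robot.get_obs()["wrist_force"])
```

```text
bright [  168    47   207   215 16398] [257.5771 152.6001] [0.4682 0.169  0.222 ]
bright [ 443  134   26  133 1150] [455.9809 201.967 ] [0.6159 0.1177 0.222 ]
bar pred shut [[442.2851 214.4588]]
{'extent': [428.4, 183.0, 86.7, 182.0], 'conf': 0.59}
released tab pred [[393.1963 175.9748]]
[([255, 148, 19, 19, 173], array([264. , 157.2])), ([375, 169, 22, 19, 143], array([385.2, 179.7]))]
[[307.6, 246.2, 34.5, 47.9], [296.3, 377.2, 48.0, 45.5], [268.6, 314.6, 50.5, 51.3], [366.9, 366.8, 44.9, 55.2], [331.9, 289.9, 41.5, 47.3]] [0.4741 0.258  0.5171]
```

```bash
python3 -c "
from bench import robot
print(robot.close_job())"
```

```text
the job is handed in; nothing more can be done
None
```

The job is handed in, though the hand-in gave no verdict: all three logs are in the shut bin, the pawl is on its released side, and the tote is upright on its mat. The bottle, owl lamp and train were never touched.

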